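# Shut the red stopcock under the bench box's sliding cover

### The arm

A 6-joint arm with a two-finger parallel gripper is mounted at the origin on the work surface. World frame = base frame: x ahead of the robot, y to its left, z up, the work surface at z = 0. Lengths are in mm, angles in rad, forces in N, time in s.
With the tool pointing down it reaches from about 350 to 850 mm from the base axis. Payload 8.1 kg.
Tool frame: the origin (TCP) lies midway between the tips of the shut fingers; the grasp point (between the pads) lies 19 mm behind it; z points along the fingers, y is the direction in which the jaws open and shut (so a half turn about z gives the same grasp; the last joint's range is limited). The gripper opens to 85 mm and grips with 20 to 120 N. Pads are 22 mm wide; open, the fingers measure 114 mm over their backs; the gripper's body (76 mm by 85 mm) begins 54 mm behind the grasp point. The pads swing forward as they close: fully open they stand 13 mm farther back than shut.
Start: joints at [1.232, 0.13, 1.488, -0, 1.523, -0.085], TCP at [150.628, 580.79, 231.292] pointing down, gripper open.
Joint ranges: [-2.96, 2.96], [-0.89, 2.26], [0.02, 2.5], [-1.34, 4.48], [0, 2.73], [-2.66, 2.66]. Speed limits (rad/s): [2.39, 2.39, 2.79, 3.14, 3.14, 3.14].

### API

Orientations are given as a 3x3 rotation matrix whose columns are the frame's x, y, z axes.
In Python, from rig import arm gives the robot as it stands. Calls block until the motion is done:
- arm.goto(position, orientation): joint-space move of the TCP to a pose.
- arm.movel(position, rotation=None, vel=150): straight line of the TCP; rotation=None keeps the orientation; vel is the mean speed in mm/s.
- arm.move_joints(angles): joint-space move.
- arm.gripper_to(opening, force=None): finger opening in mm; force is the grip in N (None keeps the last); returns when the fingers have stopped.
- arm.wait(seconds).
- arm.ik(position, orientation): joint angles nearest the present ones, or None.
- arm.read_camera(name): name is "side" or "top" or "wrist"; returns the picture (384x512x3 uint8, red, green, blue); there is no depth.
- arm.camera_params(name): a dict with "camera_matrix" (3x3 intrinsics, pixels), "eye" and "attitude" of the camera in the world. Camera axes: x right, y up, looking along -z (the intrinsics and any distortion apply to the point x, -y, -z); pixel columns grow to the right and rows downward; lengths in mm; the calibration is good to about 2 mm. A picture is of the moment at which its call begins: read the wrist's pose just before it. camera_params takes no time and is no camera call; for the wrist camera it gives the pose at the moment of the call.
A pose or a line that the arm cannot do raises arm.Unreachable and nothing moves.
- arm.job_done(): hands the job in, once; it reports no verdict.
Readings, each from a call of its own:
- arm.get_clock(): time.
- arm.get_joint_positions(): joint angles.
- arm.get_joint_velocities(): joint speeds.
- arm.get_joint_torque(): joint torques, N m.
- arm.get_position(): TCP position.
- arm.get_eef_rot(): TCP orientation.
- arm.get_contact_force(): force on the tool from outside, world axes, zero at the start.
- arm.get_torque(): the same for the moment, N m.
- arm.get_opening(): finger opening in mm.
Only numpy, scipy, OpenCV 4.12 (cv2) and the standard library are available. Lean on these libraries where they do the work, as an engineer would, in place of code of your own. Each camera call takes 0.05 s, during which the arm holds its last target.

### The job

The red tap in the grey laboratory service box has to be shut off. With the fingertips, push the black rib so that the metal cover slides all the way along its rails to the other end of the box, without lifting the cover out of the rails, then push the red handle round clockwise (seen from above) to its stop, a quarter turn. Leave the cover parked open, and do not disturb the blue handle or the jars, beaker and bottle standing around.

Things in the scene. Friction and masses are not known exactly. Their poses are not given: they have to be found in the camera images.
- box: Fixed grey service box, 480 mm long (its y), 172 mm wide (its x), origin at the centre of its underside; x points away from the robot, y to its left, turned up to 0.3 rad. Walls 60 mm high; aluminium guide curbs 8 mm higher run round the top edge (inner faces at x = +-80, y = +-235 mm) and keep the cover in, with 2.5 mm play on either side.
- well (a point): Centre of the floor (8 mm up) of the open well with two taps that fills the box's -y half: inner x -70..70 mm, y -235..0 mm in the box.
- deck (a point): Centre of the top (60 mm up) of the solid deck, the box's +y half, where the cover parks.
- cover: Loose aluminium cover, 155 (x) by 232 (y) by 5 mm, 0.25 to 0.5 kg, lying in the rails with its underside 60 mm above the bench; origin at the centre of its underside, axes about those of the box. Starts at y = -115 to -100 mm in the box, hiding both taps; slides (a few newtons) along the box's +y until it meets the end curb at y = +119 mm.
- cover_rib (a point): Centre of the black push rib standing on the cover: 80 mm long (x), 12 mm thick (y), from 65 to 87 mm above the bench while the cover lies in the rails. It lies 85 mm towards -y from the cover's centre.
- red_pivot (a point): Point on the upright turning axis of the red handle, 42 mm above the bench. The two taps (red and blue) sit in the well on either place, at x = +20 mm and y = -170 or -80 mm in the box. The brass tap bodies and pipes below the handles reach 25 mm up (34 mm within 15 mm of the axis).
- red_tip (a point): Centre of the round post (16 mm diameter, from 36 to 54 mm above the bench) at the end of the red handle, 48 mm from the axis. The handle is a flat bar 11 mm wide, from 36 to 48 mm above the bench, red with a white band; open, it points to the box's -x (towards the robot), shut, to the box's +y.
- red_handle (a joint): Angle of the red handle: 0 open (points to the box's -x), growing clockwise seen from above, 1.571 shut (at the stop, points to the box's +y). Starts between 0 and 0.25. It is stiff (about 0.12 N m, some 3 N at the post) and stays where it is left.
- blue_pivot (a point): Point on the turning axis of the blue handle, 42 mm above the bench; the same tap in blue, in the other place.
- blue_tip (a point): Centre of the post at the end of the blue handle, as for the red one. To be left as it is.
- blue_handle (a joint): Angle of the blue handle, as for the red one; starts between 0 and 0.25 and should stay.
- jar: Amber glass jar with a red cap, 52 mm diameter, 75 mm high, origin at its underside; stands beyond the box. Leave alone.
- beaker: Clear glass beaker, 64 mm diameter, 85 mm high, origin at its underside; stands beyond the box. Leave alone.
- bottle: Amber glass bottle with a blue cap, 48 mm diameter, 150 mm high, origin at its underside; stands beyond the box. Leave alone.
- small_jar: Small amber jar with a blue cap, 44 mm diameter, 60 mm high, origin at its underside; stands on the robot's side of the box, beside the deck. Leave alone.

How it is judged (in metres and radians):
On the way, in this order (a step that is already met when the one before it is completed fails the run):
1. the cover is slid along its rails to the other end, both taps uncovered (y of cover in the frame of box above 0.098 m and z of cover in the frame of box below 0.066 m and angle between cover's own z axis and vertical below 0.06 rad), for 0.2 s.
2. the red handle is pushed shut (value of joint red_handle above 1.43 rad), for 0.2 s.
At the end, for the whole second after the job is handed in: The cover lies flat in its rails with its centre at least 98 mm along the box's +y (within about 20 mm of the end stop), at rest; the red handle is shut (joint above 1.43 of 1.571 rad); the blue handle's end is within 12 mm, and each bystander within 30 mm, of where it started, upright (all of step 1 and value of joint red_handle above 1.43 rad and z of cover in the frame of box above 0.055 m and distance of blue_tip from where it was at the start of the episode below 0.012 m and linear speed of cover below 0.02 m/s and distance of each of jar, beaker, bottle, small_jar from where it was at the start of the episode below 0.03 m and angle between each of jar, beaker, bottle, small_jar's own z axis and vertical below 0.2 rad); the robot touches nothing.
It fails at once if the cover is lifted out of its rails (z of cover in the frame of box above 0.072 m or angle between cover's own z axis and vertical above 0.12 rad).
It fails at once if the blue handle is moved (distance of blue_tip from where it was at the start of the episode above 0.012 m).
It fails at once if a jar, the beaker or the bottle is pushed away, lifted or tipped (distance of any of jar, beaker, bottle, small_jar from where it was at the start of the episode above 0.03 m or angle between any of jar, beaker, bottle, small_jar's own z axis and vertical above 0.3 rad).
It also fails if it takes over 54 s, if anything falls off the work surface, if the arm or the gripper's body presses on something with over 40 N, if the wrist force passes 120 N, or if a joint passes its speed limit or range.

## Working session

There is one attempt and no reset: what is moved stays moved. The work goes in short steps, each a Python script; the robot and the scene stay as the last script left them, time stands still between calls to the robot, and variables do not carry over. Pictures are saved under pics/ and viewed, and the job is handed in when it is done.

```bash
mkdir -p pics; ls
python3 - <<'E'
from rig import arm
import cv2,numpy as np
np.set_printoptions(precision=3,suppress=True)
for n in ["side","top"]:
    p=arm.camera_params(n);print(n,p)
    cv2.imwrite(f"pics/{n}0.png",arm.read_camera(n)[:,:,::-1])
print(arm.get_clock(),arm.get_position(),arm.get_eef_rot(),arm.get_opening())
E
```

```text
pics
side {'camera_matrix': array([[453.279,   0.   , 252.452],
       [  0.   , 453.279, 196.872],
       [  0.   ,   0.   ,   1.   ]]), 'eye': array([  92.993, -441.445,  803.481]), 'attitude': array([[ 0.767,  0.459, -0.448],
       [-0.642,  0.553, -0.532],
       [ 0.003,  0.695,  0.719]])}
top {'camera_matrix': array([[389.803,   0.   , 253.977],
       [  0.   , 389.803, 196.177],
       [  0.   ,   0.   ,   1.   ]]), 'eye': array([491.54 , 104.239, 864.547]), 'attitude': array([[-0.019,  0.998, -0.067],
       [-1.   , -0.019,  0.009],
       [ 0.007,  0.067,  0.998]])}
0.1 [150.455 580.306 230.333] [[-0.968  0.251 -0.001]
 [ 0.251  0.968 -0.002]
 [ 0.    -0.002 -1.   ]] 85.47340752287425
```

View pics/top0.png

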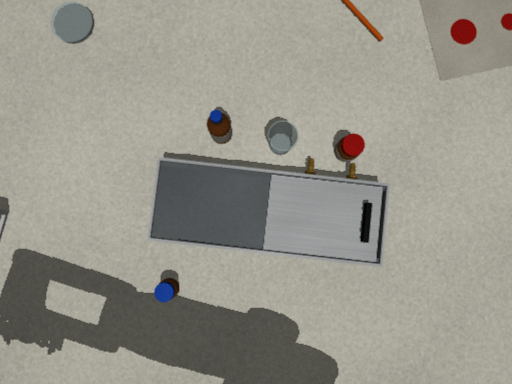

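View pics/side0.png

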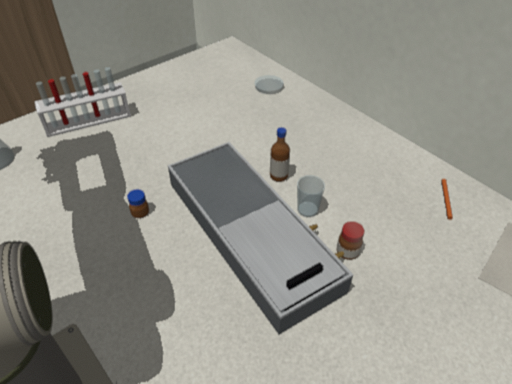

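The top view shows the box with corners near (164,159), (386,184), (381,262) and (151,240). The rib is at (366,222), and the cover is over the right half (-y). I'll zoom in to refine these.

```bash
cat > h.py <<'E'
import numpy as np,cv2
from rig import arm
np.set_printoptions(precision=3,suppress=True)
def ray(n,uv,p=None):
    p=p or arm.camera_params(n);K=p['camera_matrix'];R=p['attitude']
    x=(uv[0]-K[0,2])/K[0,0];y=(uv[1]-K[1,2])/K[1,1]
    return p['eye'],R@np.array([x,-y,-1.])
def pt(n,uv,z,p=None):
    e,d=ray(n,uv,p);return e+d*(z-e[2])/d[2]
def proj(n,X,p=None):
    p=p or arm.camera_params(n);K=p['camera_matrix']
    c=p['attitude'].T@(np.array(X,float)-p['eye']);return np.array([K[0,0]*c[0]/-c[2]+K[0,2],K[1,1]*-c[1]/-c[2]+K[1,2]])
E
python3 - <<'E'
from h import *
i=cv2.imread('pics/top0.png')[140:280,140:400]
cv2.imwrite('pics/top0z.png',cv2.resize(i,None,fx=3,fy=3,interpolation=cv2.INTER_CUBIC))
c=[pt("top",u,68)for u in[(164,159),(386,184),(381,262),(151,240)]]
print(np.array(c)); print([np.linalg.norm(c[k]-c[(k+1)%4]) for k in range(4)])
print(pt("top",(366,222),80))
E
```

```text
[[ 625.226  280.979   68.   ]
 [ 565.18  -174.791   68.   ]
 [ 406.431 -157.95    68.   ]
 [ 459.909  307.899   68.   ]]
[np.float64(459.7079537288319), np.float64(159.63995887092634), np.float64(468.908247126821), np.float64(167.49424392644946)]
[ 488.043 -127.018   80.   ]
```

View pics/top0z.png

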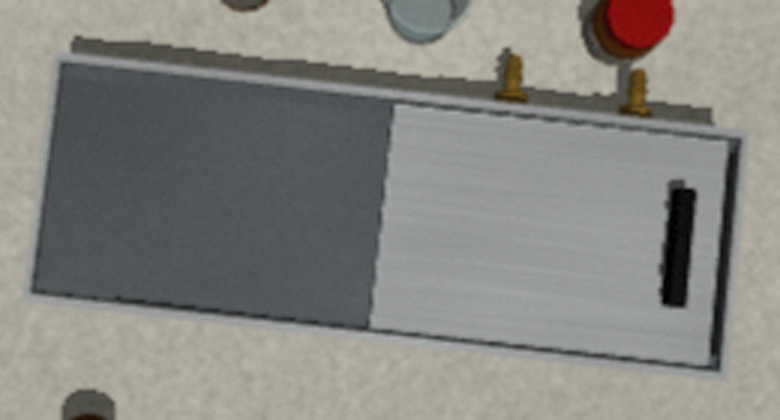

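```bash
cat >> h.py <<'E'
def box2w(b,P):
    x,y,t=b;c,s=np.cos(t),np.sin(t);P=np.array(P,float)
    return np.array([x+c*P[0]-s*P[1],y+s*P[0]+c*P[1],P[2]])
E
python3 - <<'E'
from h import *
from scipy.optimize import least_squares
z=lambda a:[(a[0]+.5)/3-.5+140,(a[1]+.5)/3-.5+140]
px=[z(a) for a in[(60,57),(745,132),(720,373),(28,293)]]
M=[(86,240,68),(86,-240,68),(-86,-240,68),(-86,240,68)]
p=arm.camera_params("top")
f=lambda b:np.concatenate([proj("top",box2w(b,m),p)-u for m,u in zip(M,px)])
r=least_squares(f,[510,60,.1],x_scale=[1,1,.01]);b=r.x;print(b,r.fun)
np.save('box.npy',b)
i=cv2.imread('pics/side0.png')
for m in M+[(-86,240,0),(-86,-240,0),(86,-240,0)]:
    u=proj("side",box2w(b,m));cv2.circle(i,tuple(int(round(v))for v in u),2,(0,255,0),-1)
cv2.imwrite('pics/side0b.png',i)
def wb(w):
    c,s=np.cos(b[2]),np.sin(b[2]);d=w-np.array([b[0],b[1],0]);return [c*d[0]+s*d[1],-s*d[0]+c*d[1],w[2]]
for a in[(392,103),(729,140),(711,364),(368,328)]: print('cov',wb(pt("top",z(a),65)))
for a in[(671,190),(695,190),(686,306),(662,306)]: print('rib',wb(pt("top",z(a),87)))
for n,u,zz in[('jar',(352,146),75),('bot',(217,117),150),('beak',(282,130),85),('sj',(165,292),60)]: w=pt("top",u,zz);print(n,w,wb(w))
E
```

```text
[515.13   66.94   -0.132] [-1.786 -2.807  1.559 -1.479  2.334  2.033 -2.087  1.973]
cov [np.float64(75.35145581459179), np.float64(5.673823896665047), np.float64(65.0)]
cov [np.float64(76.24413453287093), np.float64(-227.62499788611356), np.float64(65.0)]
cov [np.float64(-77.31861253555867), np.float64(-229.2822395441949), np.float64(65.0)]
cov [np.float64(-79.32623682551862), np.float64(4.979362028020596), np.float64(65.0)]
rib [np.float64(35.61473280368212), np.float64(-184.92797247201986), np.float64(87.0)]
rib [np.float64(37.42873298180119), np.float64(-200.87031130626235), np.float64(87.0)]
rib [np.float64(-39.88637254184299), np.float64(-202.0508869823117), np.float64(87.0)]
rib [np.float64(-41.67648495465981), np.float64(-186.2152725682749), np.float64(87.0)]
jar [ 644.08  -105.694   75.   ] [np.float64(150.55099997506144), np.float64(-154.1575609443116), np.float64(75.0)]
bot [688.579 164.026 150.   ] [np.float64(159.15955843939898), np.float64(119.07230031428772), np.float64(150.0)]
beak [677.457  38.046  85.   ] [np.float64(164.71754970287137), np.float64(-7.275583818168414), np.float64(85.0)]
sj [353.936 281.704  60.   ] [np.float64(-188.0608561601785), np.float64(191.67723082179884), np.float64(60.0)]
```

View pics/side0b.png

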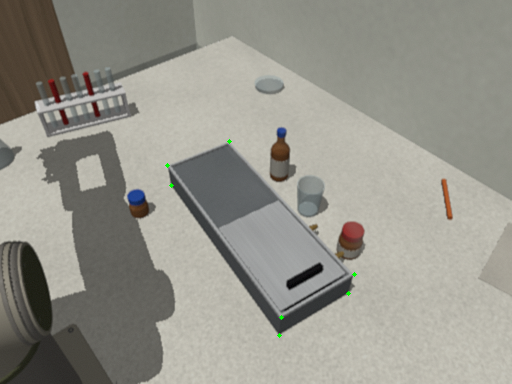

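```bash
cat >> h.py <<'E'
b=np.load('box.npy')
def rot(phi,sg=1):  # tool x = sg * direction at box angle phi (0 = +x_box, pi/2=+y_box)
    a=phi+b[2]; x=sg*np.array([np.cos(a),np.sin(a),0]); z=np.array([0,0,-1.]); return np.column_stack([x,np.cross(z,x),z])
E
python3 - <<'E'
from h import *
print('box',b)
for sg in(1,-1):
    for P,ph in[((0,-221,200),np.pi/2),((0,11,73),np.pi/2),((-28,-189,42),np.pi/2),((0,-30,42),0),((0,-120,42),0)]:
        print(sg,P,arm.ik(box2w(b,P),rot(ph,sg)))
E
```

```text
box [515.13   66.94   -0.132]
1 (0, -221, 200) [-0.404 -0.1    1.778 -0.     1.463 -0.272]
1 (0, 11, 73) [ 0.051  0.059  1.864 -0.     1.219  0.183]
1 (-28, -189, 42) [-0.355 -0.019  2.006 -0.     1.154 -0.223]
1 (0, -30, 42) [-0.027  0.077  1.909 -0.     1.156  1.675]
1 (0, -120, 42) [-0.206  0.049  1.938 -0.     1.155  1.497]
-1 (0, -221, 200) None
-1 (0, 11, 73) None
-1 (-28, -189, 42) None
-1 (0, -30, 42) [-0.027  0.077  1.909 -0.     1.156 -1.466]
-1 (0, -120, 42) [-0.206  0.049  1.938 -0.     1.155 -1.645]
```

Run:
```python
from h import *
arm.gripper_to(0)
arm.goto(box2w(b,(-1,-221,200)),rot(np.pi/2))
arm.movel(box2w(b,(-1,-223,90)),vel=120)
print(arm.get_clock(),arm.get_position(),arm.get_contact_force(),arm.get_opening())
for n in("side","top","wrist"):
    im=arm.read_camera(n)[:,:,::-1]
    cv2.imwrite(f"pics/{n}1.png",im)
a=cv2.resize(cv2.imread('pics/side1.png')[200:340,230:400],(680,560),interpolation=cv2.INTER_CUBIC);cv2.imwrite('pics/side1z.png',a)
```

```text
4.7667 [ 485.46  -154.266   90.913] [-0.243 -0.92   0.367] -0.130612912007118
```

View pics/side1z.png

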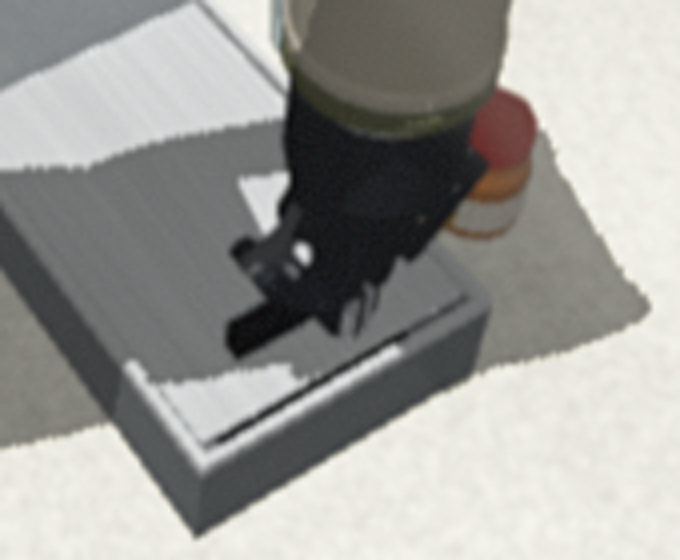

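View pics/wrist1.png

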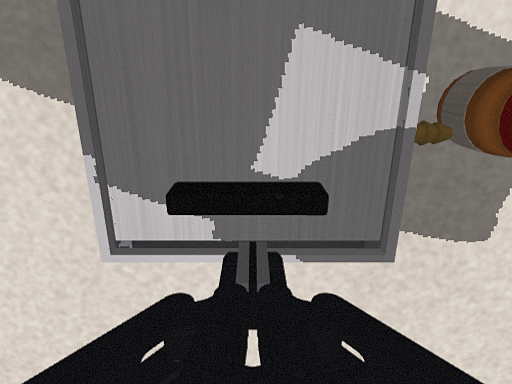

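The wrist view shows the fingertips (row ~243) behind the rib's near face (row ~215), centred to within a few pixels. I'll check the gap numerically, then descend and push while watching the force.

```bash
cat >> h.py <<'E'
def w2b(w):
    c,s=np.cos(b[2]),np.sin(b[2]);d=np.array(w)-np.array([b[0],b[1],0]);return np.array([c*d[0]+s*d[1],-s*d[0]+c*d[1],w[2]])
def fb():
    f=np.array(arm.get_contact_force());c,s=np.cos(b[2]),np.sin(b[2]);return np.array([c*f[0]+s*f[1],-s*f[0]+c*f[1],f[2]])
E
python3 - <<'E'
from h import *
p=arm.camera_params("wrist")
print(w2b(pt("wrist",(170,214),87,p)),w2b(pt("wrist",(326,214),87,p)),w2b(pt("wrist",(104,262),68,p)),w2b(pt("wrist",(395,262),68,p)),w2b(pt("wrist",(118,240),65,p)),w2b(pt("wrist",(381,240),65,p)))
arm.movel(box2w(b,(-1,-223,74)),vel=60)
print(arm.get_clock(),w2b(arm.get_position()),fb())
y=-223
while y<-200:
    y+=3; arm.movel(box2w(b,(-1,y,74)),vel=60); f=fb(); print(y,w2b(arm.get_position()),f)
    if abs(f[1])>3: break
E
```

```text
[ -39.464 -201.344   87.   ] [  37.208 -201.413   87.   ] [ -85.816 -239.79    68.   ] [  84.74  -240.015   68.   ] [ -77.068 -227.      65.   ] [  75.986 -227.172   65.   ]
5.3333 [  -1.698 -222.789   73.137] [-0.462 -0.77  -0.227]
-220 [  -0.787 -219.859   74.252] [ 0.392  0.438 -0.545]
-217 [  -0.922 -216.795   74.108] [ 0.014  0.382 -0.177]
-214 [  -0.99  -213.851   74.023] [-0.245  1.623 -0.528]
-211 [  -0.984 -210.82    74.017] [-0.332 -0.033  0.007]
-208 [  -1.001 -207.744   73.988] [-0.422 -0.589 -1.103]
-205 [  -1.02  -204.686   73.986] [ 1.096  0.791 -0.037]
-202 [  -1.    -201.704   73.988] [0.281 0.525 0.128]
-199 [  -1.037 -198.698   73.968] [-0.298  1.218 -0.12 ]
```

Run:
```python
from h import *
cv2.imwrite("pics/wrist2.png",arm.read_camera("wrist")[:,:,::-1])
p=arm.camera_params("wrist");print(proj("wrist",arm.get_position(),p),p['eye'])
```

```text
[249.934 257.296] [500.099 -47.189 216.322]
```

View pics/wrist2.png

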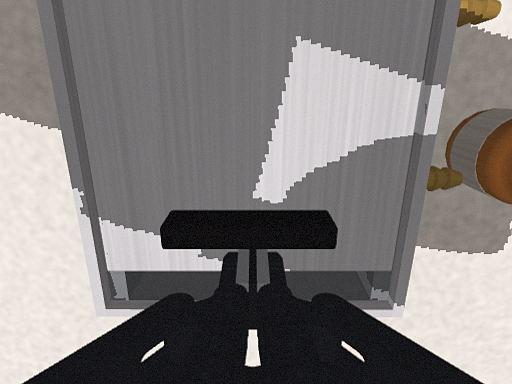

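The cover is sliding: the gap at the end curb has grown to rows 270–310. The residual force is small, so I'll continue the push.

Run:
```python
from h import *
p=arm.camera_params("wrist");print(w2b(pt("wrist",(250,248),87,p)))
for y in(-140,-80,-30,0,6):
    arm.movel(box2w(b,(-1,y,74)),vel=70); f=fb(); print(y,arm.get_clock(),w2b(arm.get_position()),f)
    if np.linalg.norm(f)>12: break
cv2.imwrite("pics/wrist3.png",arm.read_camera("wrist")[:,:,::-1])
cv2.imwrite("pics/top3.png",arm.read_camera("top")[:,:,::-1])
```

```text
[  -0.862 -186.363   87.   ]
-140 8.375 [  -0.977 -139.939   74.004] [ 0.229 -0.175  0.026]
-80 9.3833 [ -1.062 -79.925  73.931] [0.087 0.109 0.088]
-30 10.25 [ -0.995 -29.812  74.012] [ 0.566 -0.189 -0.721]
0 10.825 [-1.06   0.546 73.978] [-0.135  0.368 -1.429]
6 11.075 [-0.982  6.273 74.016] [-0.195  0.476  0.304]
```

View pics/wrist3.png

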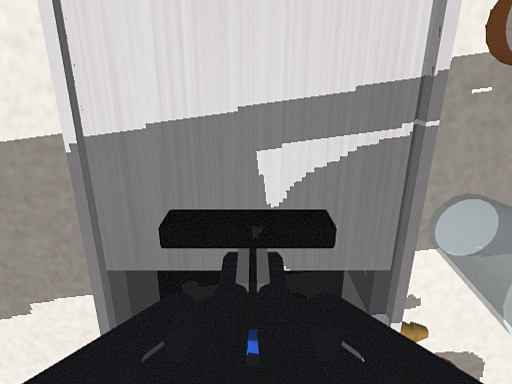

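View pics/top3.png

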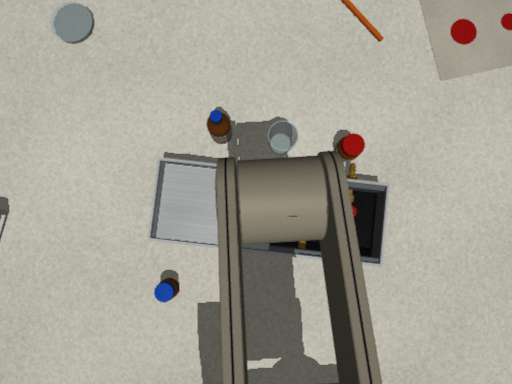

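Rib centre is at y≈25, so the cover is at y≈110. A red patch at (353,211) in the top view suggests red sits at y=-170. I'll push 3 mm more, then retract and look.

Run:
```python
from h import *
arm.movel(box2w(b,(-1,9.5,74)),vel=30); print(fb())
arm.movel(box2w(b,(-1,0,74)),vel=80)
arm.movel(box2w(b,(-1,-20,200)),vel=200)
R=rot(np.pi/2)
arm.goto(box2w(b,(-20,-235,210)),R)
print(arm.get_clock(),arm.get_contact_force())
np.save('wp.npy',arm.camera_params("wrist"),allow_pickle=True)
for n in("wrist","top","side"): cv2.imwrite(f"pics/{n}4.png",arm.read_camera(n)[:,:,::-1])
```

```text
[-0.257 -0.53  -0.495]
13.3667 [-0.129  1.521  0.127]
```

View pics/wrist4.png

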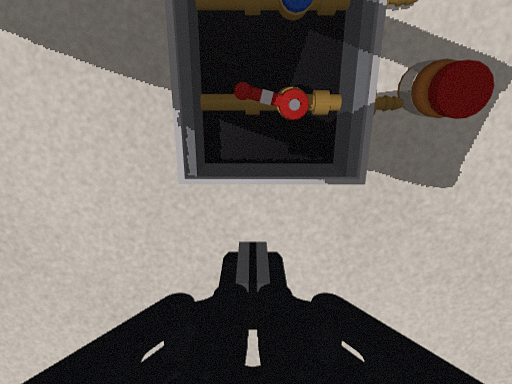

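View pics/top4.png

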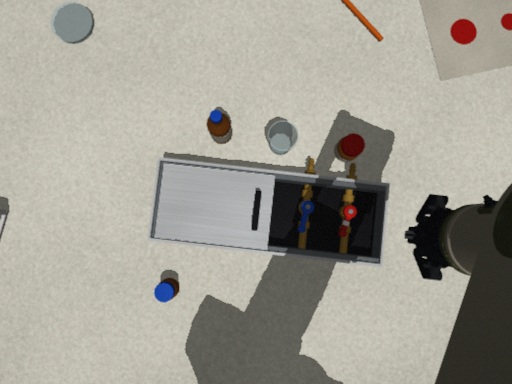

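Red is at y=-170: the wrist view shows its pivot at (294,104) and post at (243,91). The cover is parked. Next I'll compute the handle angle and the cover pose.

Run:
```python
from h import *
p=np.load('wp.npy',allow_pickle=True).item()
a=w2b(pt("wrist",(294,104),50,p));t=w2b(pt("wrist",(243,91),54,p));print('pivot',a,'tip',t)
d=t-np.array([20,-170,0]);print('r',np.hypot(*d[:2]),'ang',np.arctan2(d[1],-d[0]))
print('cover edge',w2b(pt("top",(275,175),65)),w2b(pt("top",(267,250),65)),'rib',w2b(pt("top",(257,210),87)))
print('blue piv',w2b(pt("top",(307,207),50)),'tip',w2b(pt("top",(302,228),54)))
```

```text
pivot [  18.537 -169.963   50.   ] tip [ -27.34  -158.631   54.   ]
r 48.68644280204228 ang 0.2357004936107348
cover edge [74.382 -4.129 65.   ] [-80.27   -4.695  65.   ] rib [-2.333 24.943 87.   ]
blue piv [ 16.956 -78.749  50.   ] tip [-27.792 -72.394  54.   ]
```

Run:
```python
from h import *
def pose(th,gap,z=42,r=50):
    d=np.array([np.sin(th),np.cos(th),0]);P=np.array([20-r*np.cos(th),-170+r*np.sin(th),z])-gap*d
    return box2w(b,P),rot(np.pi/2-th)
p,R=pose(.1,26,120);arm.goto(p,R)
arm.movel(pose(.1,26)[0],vel=80);print(arm.get_clock(),w2b(arm.get_position()),fb())
for th in list(np.arange(.15,1.46,.13))+[1.5]:
    p,R=pose(th,20);arm.movel(p,R,vel=40);f=fb();print(round(th,2),w2b(arm.get_position()),f)
    if np.linalg.norm(f)>20: break
print(arm.get_clock())
np.save('wp5.npy',arm.camera_params("wrist"),allow_pickle=True)
for n in("wrist","side"): cv2.imwrite(f"pics/{n}5.png",arm.read_camera(n)[:,:,::-1])
```

```text
15.125 [ -31.77  -190.998   42.634] [-0.519 -0.412  0.172]
0.15 [ -32.074 -182.319   42.451] [-0.225 -1.315 -0.378]
0.28 [ -33.421 -175.559   42.178] [-0.024  0.013 -0.67 ]
0.41 [ -33.668 -168.633   42.103] [-0.33  -1.079 -0.063]
0.54 [ -33.118 -161.534   42.003] [ 0.626 -0.202 -0.188]
0.67 [ -31.67  -154.581   41.917] [-0.09  -0.341 -0.701]
0.8 [ -29.252 -148.046   41.928] [ 0.038  0.526 -0.147]
0.93 [ -26.01  -141.832   41.909] [-0.288 -1.181 -0.013]
1.06 [ -21.945 -136.151   41.939] [ 0.133 -1.077 -0.798]
1.19 [ -17.206 -130.999   41.946] [-0.546 -0.389 -0.653]
1.32 [ -11.862 -126.522   41.942] [ 0.292  0.22  -1.203]
1.45 [  -5.929 -122.756   41.956] [-0.635 -1.565  0.062]
1.5 [  -3.657 -121.625   41.936] [-1.65  -0.786 -1.109]
18.9917
```

View pics/wrist5.png

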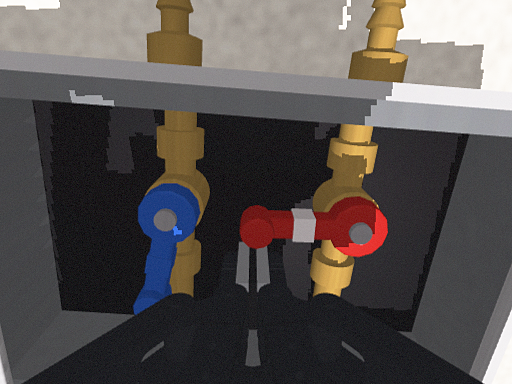

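The red handle has turned almost to +y: post at (257,226), pivot at (360,232). I'll measure the angle, nudge it to the stop under force watch, then retract and verify.

```bash
cat > m.py <<'E'
from h import *
def ang(p,pv,tp,zp=50):
    a=w2b(pt("wrist",pv,zp,p));t=w2b(pt("wrist",tp,54,p));d=t-a;return a,t,np.hypot(*d[:2]),np.arctan2(d[1],-d[0])
E
python3 - <<'E'
from m import *
p=np.load('wp5.npy',allow_pickle=True).item();print(ang(p,(360,232),(257,226)))
def pose(th,gap,z=42,r=50):
    d=np.array([np.sin(th),np.cos(th),0]);P=np.array([20-r*np.cos(th),-170+r*np.sin(th),z])-gap*d
    return box2w(b,P),rot(np.pi/2-th)
R=rot(0)
for g in(20,19,18,17):
    arm.movel(pose(np.pi/2,g)[0],R,vel=20);f=fb();print(g,w2b(arm.get_position()),f)
    if -f[0]>6: break
x,y,_=w2b(arm.get_position())
arm.movel(box2w(b,(x-12,y,42)),vel=60)
print(arm.get_clock())
np.save('wp6.npy',arm.camera_params("wrist"),allow_pickle=True)
cv2.imwrite(f"pics/wrist6.png",arm.read_camera("wrist")[:,:,::-1])
E
```

```text
(array([  19.332, -169.777,   50.   ]), array([  20.678, -122.111,   54.   ]), np.float64(47.684489083506975), np.float64(1.5990224623140787))
20 [  -1.295 -120.234   41.643] [-6.659 -2.486  3.926]
19.8083
```

View pics/wrist6.png

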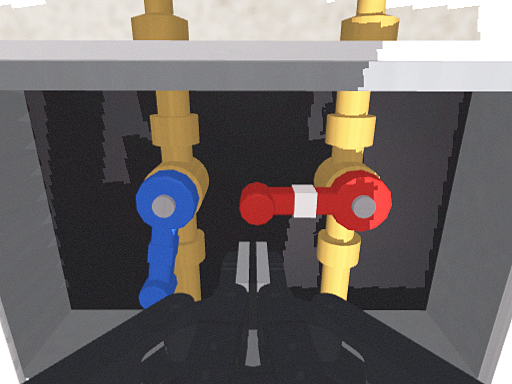

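The handle is at its stop, with the bar parallel to the box's long side and the stop reaction felt at 6.7 N. Next I'll retract and check everything.

Run:
```python
from m import *
p=np.load('wp6.npy',allow_pickle=True).item();print(ang(p,(364,206),(256,202)))
x,y,_=w2b(arm.get_position())
arm.movel(box2w(b,(x,y,200)),vel=150)
arm.goto(box2w(b,(-40,-250,230)),rot(np.pi/2))
arm.wait(.3);print(arm.get_clock(),fb())
for n in("wrist","top","side"): cv2.imwrite(f"pics/{n}7.png",arm.read_camera(n)[:,:,::-1])
```

```text
(array([  18.825, -170.298,   50.   ]), array([  22.231, -121.874,   54.   ]), np.float64(48.542841824979), np.float64(1.6410308944068215))
22.975 [-0.491  0.343  0.528]
```

View pics/top7.png

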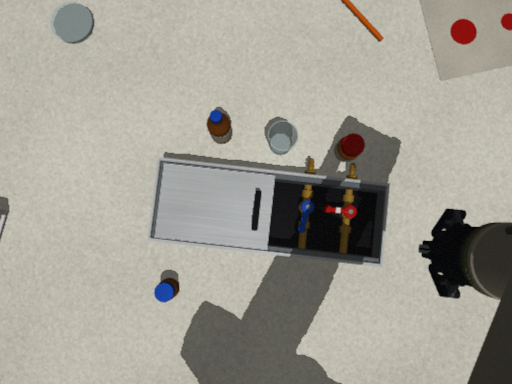

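View pics/side7.png

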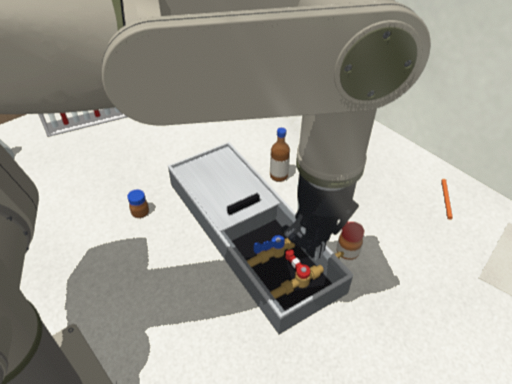

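The cover is parked flat (near edge at column ~271, as before). The red handle points to +y (post at (329,209), pivot at (349,212)). The blue handle and all four bystanders are at the same pixels as before, and the arm is clear.

```bash
python3 -c "
from rig import arm
arm.job_done()"
```

```text
the job is handed in; nothing more can be done
```

The red tap is shut, the cover is parked open, and the job is handed in. The robot's clock read about 23 s of the 54 s allowed. No verdict is reported, so the results below are my own checks.

- **Cover:** I pushed the rib with the shut fingertips. The cover ended at about y = +112 mm in the box, against the required 98 mm, and lay flat in its rails. I did not push it right up to the end curb at +119 mm.
- **Red handle:** I pushed the post round along an arc until the stop pushed back with about 6.7 N. The camera puts the final angle at 1.60 to 1.64 rad. That is slightly past the 1.571 rad stop, so I take it as measurement error and the handle as fully shut.
- **Blue handle and bystanders:** the blue handle, jars, beaker and bottle showed no visible shift between pictures. I judged this by eye and did not measure it again.
- **Arm:** it finished clear of everything, with the contact force at noise level.

My first fit of the box outline in the top view was off by 2 to 3 pixels. The wrist camera then agreed with the fitted box to about 1 mm, so I used it.

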